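# Make up a culture kit and a microscopy kit

## Robot

A 6-joint arm with a two-finger parallel gripper is mounted at the origin on the work surface. World frame = base frame: x ahead of the robot, y to its left, z up, the work surface at z = 0. Lengths are in m, angles in degrees, forces in N, time in s.
With the tool pointing down it reaches from about 0.4 to 0.825 m from the base axis. Payload 7 kg.
Tool frame: the origin (TCP) lies at the very end of the fingers, on their centre line; the grasp point (between the pads) lies 19 mm behind it; z points along the fingers, y is the line along which they close (so a half turn about z gives the same grasp; the last joint's range is limited). The gripper opens to 88 mm and grips with 3 to 60 N. Pads are 19 mm wide; open, the fingers measure 130 mm over their backs; the gripper's body (78 mm by 193 mm) begins 47 mm behind the grasp point.
Start: joints at [82.855, 20.546, 0.682, 0, -70.136, -16.507], TCP at [0.271, 0.618, 0.227] pointing down, gripper open.
Joint ranges: [-176.03, 176.03], [-82.01, 121.73], [-58.28, 71.71], [-173.87, 95.51], [-174.79, -0.11], [-173.66, 173.66]. Speed limits (degrees/s): [136.94, 136.94, 172.46, 180, 180, 180].

## Interface

Orientations are given as [roll, pitch, yaw] about the fixed x, y, z axes, in that order (R = Rz(yaw) Ry(pitch) Rx(roll)).
In Python, from plant import get_state, capture, close_job, regions_of gives the robot as it stands.
- The arm moves only by the tool jog_arm, never from a script. Its argument "moves" is a list of rows, each a list of 3 entries, a list of its own where there are three numbers: the shift along the tool's x, y, z in cm, then the turn about the tool's z in degrees, then the finger opening in cm, from 0 to 8.76. A call has 1 to 12 rows; each row shifts and turns the commanded pose from where the row before left it, along the tool's axes as they then stand; what a row does not reach is not made up. A row lasts 1/8 s, in which the tool goes at most 62.5 mm and 10.7 degrees, less where a joint would pass 70% of its speed; a pose out of reach is approached as far as the arm can. A call is refused whole if a number of a shift passes 6.25 or a number of a turn 10.7, either way. A call with a gripper value outside its range is refused whole. The fingers move at their own pace and stop on an object; "newtons" is the grip in N (left out, the last holds). Time passes only in rows, so rows that do not move let the fingers close. It gives the time, the measured TCP pose, the force, the opening and the grip force at its end, in the units of the state.
- get_state(): the state, without advancing time (a new reading comes with each control period).
- capture(name): name is "scene" or "top"; returns a dict with "pixels" (480x640x3 uint8, blue, green, red), "mtx" (3x3 intrinsics, pixels), "k1" (the pictures are not rectified: a ray, as slopes to the right and down, at radius r is drawn at 1 + k1 r^2 times it, then the intrinsics apply), "world_from_camera" (4x4, takes a point from camera to world coordinates). Camera axes: x right, y down, z forward; pixel columns grow to the right and rows downward; lengths in m; the calibration is good to about 2 mm. A picture is of the moment at which its call begins. There is no depth.
- close_job(): hands the job in; it is judged then, once.
Trained networks look in a picture, given as the dict that the camera call returned (one of the last four; its "shot" number tells which), for a name from the list of things; names that differ only in an ending like _2 or _b are one class to them, and where a whole thing is asked for, a point or a joint stands for the part that bears it (a point fixed in the world has none). Each returns a list of dicts, best first, with "confidence" (0 to 1); they miss things now and then, are a little off and sometimes report something else, mostly with a low value. They report only what shows in the picture. A call takes as long as a camera call. They do not tell look-alikes from the thing itself.
- regions_of(picture, thing): "pixels" (480x640 bool, what is visible of it) and "pixel" ([column, row] in pixels, amid what is visible of it).
The state is a dict: "time_s": time; "joints": joint angles; "qd": joint speeds; "joint_torque": joint torques, N m; "tcp_pos": TCP position; "eef_rot": TCP orientation; "contact_force": force on the tool from outside, world axes, zero at the start; "moment": the same for the moment, N m; "gripper_width": finger opening in m; "gripper_force": force on a finger pad.
Only numpy, scipy, OpenCV 4.12 (cv2) and the standard library are available. Lean on these libraries where they do the work, as an engineer would, in place of code of your own. Each camera call takes 0.05 s, during which the arm holds its last target. There are 200 camera calls.

## Task

Make up two sampling kits from the stock standing loose on the bench. The culture kit goes in the tray with three compartments: the petri dish flat in the large one, a specimen jar upright in the medium one and the slim vial upright in the smallest. The microscopy kit goes in the tray with two compartments: the slide mailer flat in the wider one and the other specimen jar upright in the narrower; leave the timer, the beaker and the dropper bottle standing where they are.

Things in the scene. Friction and masses are not known exactly. Their poses are not given: they have to be found in the camera images.
- jar_1: specimen jar of milky plastic, upright: round body 50 mm in diameter and 47 mm high, under a ribbed white screw lid 54 mm in diameter and 15 mm high (62 mm high in all, about 60 g). The two jars are identical; either may go in either kit. Origin: centre of the underside, z up
- jar_2: the second specimen jar, of milky plastic, upright: round body 50 mm in diameter and 47 mm high, under a ribbed white screw lid 54 mm in diameter and 15 mm high (62 mm high in all, about 60 g). The two jars are identical; either may go in either kit. Origin: centre of the underside, z up
- dish: small petri dish with its lid on, clear plastic over a layer of cream agar: a flat disc 60 mm in diameter and 15 mm thick, about 35 g, lying flat. Origin: centre of the underside, z up
- vial: slim round vial of milky plastic with a ribbed white screw cap, standing upright: body 28 mm in diameter, cap 31 mm in diameter and 16 mm high, 70 mm high in all, about 35 g. Origin: centre of the underside, z up
- mailer: slide mailer, a closed oblong box of milky plastic for microscope slides, lying flat: 84 mm long (its x), 30 mm wide (its y), 22 mm high, about 45 g. Origin: centre of the underside, z up
- tray_three: culture kit tray, three compartments: fixed, grey, 129 (x) by 174 mm (y) outside, walls and partitions 3 mm thick, 20 mm high, floor 3 mm thick. Origin: centre of the underside. Inside, x by y, mm: large one (dish) 123 by 90, centre (0, -39); medium one (jar) 72 by 75, centre (-25.5, 46.5); smallest (vial) 48 by 75, centre (37.5, 46.5)
- tray_two: microscopy kit tray, two compartments: fixed, grey, 129 (x) by 174 mm (y) outside, walls and partitions 3 mm thick, 20 mm high, floor 3 mm thick. Origin: centre of the underside. Inside, x by y, mm: wider one (mailer, its length along the tray's x) 123 by 96, centre (0, -36); narrower one (jar) 123 by 69, centre (0, 49.5)
- timer: bench timer among the stock, to be left alone: a flat grey box 56 mm (x) by 62 mm (y), 20 mm high, with a display and three black keys. Origin: centre of the underside
- beaker: small empty glass beaker among the stock, to be left alone: 42 mm in diameter, 56 mm high. Origin: centre of the underside
- oil_bottle: amber glass dropper bottle with a black cap and rubber bulb among the stock, to be left alone: 33 mm in diameter, 67 mm high. Origin: centre of the underside
There are look-alikes about, which are no part of the job. What is shaped like the mailer but pink or yellow is not meant.

How it is judged:
By the outcome, as a careful person would: the job done as asked, in the order asked, and still so for the second after the job is handed in, with the robot touching nothing.
It also fails if it takes over 120 s, if anything falls off the work surface, if the arm or the gripper's body presses on something with over 40 N, if the wrist force passes 120 N, or if a joint passes its speed limit or range.

## Working session

There is one attempt and no reset: what is moved stays moved. The work goes in short steps, Python scripts to look and compute and a tool call to move; the robot and the scene stay as the last step left them, time stands still between calls to the robot, and variables do not carry over. Pictures are saved under pics/ and viewed, at most 14 in all, crops included, and the job is handed in when it is done.

Besides the shell and the picture viewer there is one more tool, called after "Call:" by a JSON object that holds its "name" and its "arguments", one argument or row to a line. jog_arm: Moves the arm, as the interface text tells. Its arguments: {"type":"object","properties":{"moves":{"type":"array"},"newtons":{"type":"number"}},"required":["moves"]}

```bash
mkdir -p pics; cat > h.py <<'E'
import numpy as np, cv2
from plant import *
def ray(p,px):
    K=np.array(p["mtx"]);k=p["k1"]
    d=np.array([(px[0]-K[0,2])/K[0,0],(px[1]-K[1,2])/K[1,1]]);u=d.copy()
    for _ in range(20): u=d/(1+k*(u@u))
    T=np.array(p["world_from_camera"]);return T[:3,3],T[:3,:3]@np.array([u[0],u[1],1])
def at(p,px,z):
    o,d=ray(p,px);return o+d*(z-o[2])/d[2]
def proj(p,X):
    T=np.linalg.inv(np.array(p["world_from_camera"]));c=T[:3,:3]@np.array(X)+T[:3,3];u=c[:2]/c[2];u=u*(1+p["k1"]*(u@u))
    K=np.array(p["mtx"]);return np.array([K[0,0]*u[0]+K[0,2],K[1,1]*u[1]+K[1,2]])
E
python3 - <<'E'
from h import *
for n in("scene","top"):
    p=capture(n);cv2.imwrite(f"pics/{n}0.png",p["pixels"]);print(n,np.array(p["world_from_camera"]).round(3).tolist())
    for t,z in dict(jar_1=.062,dish=.015,vial=.07,mailer=.022,tray_three=.01,tray_two=.01,timer=.02,beaker=.056,oil_bottle=.067).items():
        for r in regions_of(p,t): print(t,r["confidence"],np.round(r["pixel"]),at(p,r["pixel"],z if n=="top" else z/2).round(3)[:2],r["pixels"].sum())
print(get_state())
E
```

```text
scene [[-0.686, 0.502, -0.527, 1.111], [0.728, 0.455, -0.513, 0.631], [-0.017, -0.735, -0.677, 0.744], [0.0, 0.0, 0.0, 1.0]]
jar_1 0.97 [333. 193.] [0.451 0.046] 961
jar_1 0.67 [307. 218.] [0.537 0.059] 1077
dish 0.86 [263. 205.] [ 0.546 -0.05 ] 638
dish 0.37 [301. 170.] [ 0.418 -0.072] 594
dish 0.2 [228. 148.] [ 0.463 -0.248] 3482
dish 0.15 [336. 312.] [0.65  0.231] 994
vial 0.59 [202. 205.] [ 0.644 -0.111] 592
vial 0.42 [239. 238.] [0.658 0.01 ] 457
mailer 0.78 [509. 294.] [0.433 0.422] 1065
mailer 0.75 [338. 310.] [0.647 0.233] 1045
mailer 0.7 [388. 377.] [0.693 0.37 ] 1011
tray_three 0.75 [228. 146.] [ 0.459 -0.256] 3492
tray_three 0.68 [308. 220.] [0.517 0.042] 1113
tray_three 0.54 [338. 314.] [0.649 0.234] 987
tray_two 0.97 [405. 258.] [0.476 0.237] 6364
timer 0.93 [286. 273.] [0.645 0.112] 1175
beaker 0.95 [301. 171.] [ 0.438 -0.052] 585
oil_bottle 0.61 [240. 241.] [0.66  0.017] 529
top [[-0.012, -0.991, 0.134, 0.43], [-1.0, 0.011, -0.008, 0.095], [0.006, -0.134, -0.991, 1.165], [0.0, 0.0, 0.0, 1.0]]
jar_1 0.79 [330. 257.] [0.542 0.064] 467
jar_1 0.77 [337. 300.] [0.446 0.048]
[... 377 characters left out ...]
46 0.009] 190
{'time_s': 1.0, 'joints': array([ 8.28549576e+01,  2.05473360e+01,  6.81218753e-01, -4.87364043e-04,
       -7.01319825e+01, -1.65043142e+01]), 'qd': array([ 0.00365954,  0.04564499,  0.02026312, -0.00993739,  0.00782386,
        0.14200682]), 'joint_torque': array([-1.66759404e-03, -5.82393551e+01,  2.93308246e+01,  7.00286016e+00,
        1.25764188e-02, -3.00746956e-05]), 'tcp_pos': array([0.27080395, 0.61829139, 0.22654306]), 'eef_rot': array([-1.79998308e+02,  9.79294920e-04, -2.36495223e+01]), 'contact_force': array([-0.60681084, -0.31507339, -0.50645843]), 'moment': array([ 0.0108063 , -0.04544663, -0.05809034]), 'gripper_force': 0.0, 'gripper_width': 0.0879647204409823}
```

View pics/top0.png

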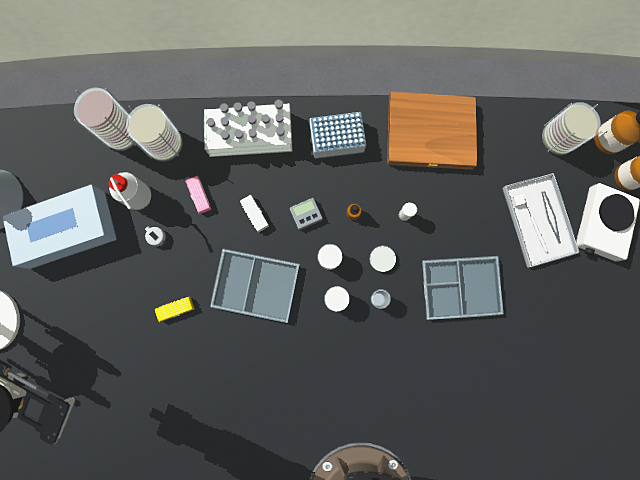

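View pics/scene0.png

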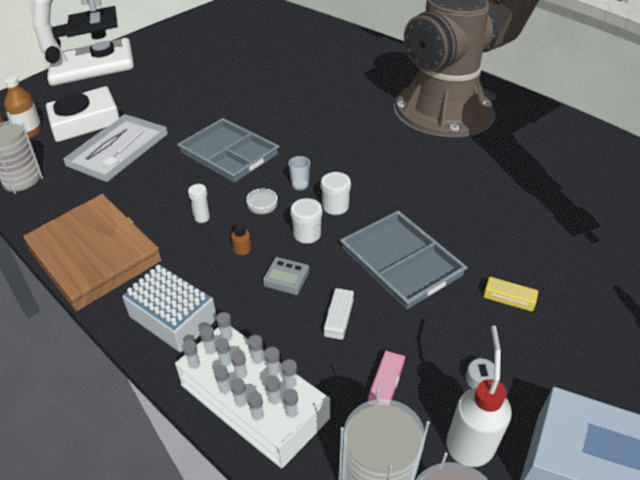

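The top view shows jars at (330,257) and (337,300), the dish at (382,261), the vial at (408,210) and the white mailer at (255,214). Tray_two is at (256,286) and tray_three at (463,288), with its small cell at the top left. Next I'll fit models to both views.

```bash
cat > fit.py <<'E'
from h import *
from scipy.optimize import minimize
def cyl(parts):
    a=np.linspace(0,2*np.pi,32,endpoint=False);return np.vstack([np.c_[r*np.cos(a),r*np.sin(a),0*a+z] for r,z in parts])
def box(x,y,h): return np.array([[i*x/2,j*y/2,k] for i in(-1,1) for j in(-1,1) for k in(0,h)])
S=dict(jar_1=cyl([(.025,0),(.025,.047),(.027,.047),(.027,.062)]),dish=cyl([(.03,0),(.03,.015)]),vial=cyl([(.014,0),(.014,.054),(.0155,.054),(.0155,.07)]),mailer=box(.084,.03,.022))
S["beaker"]=cyl([(.021,0),(.021,.056)]);S["oil_bottle"]=cyl([(.0165,0),(.0165,.04)]);S["timer"]=box(.056,.062,.02)
def place(P,q):
    c,s=np.cos(q[2]),np.sin(q[2]);return P@np.array([[c,s,0],[-s,c,0],[0,0,1]])+[q[0],q[1],q[3] if len(q)>3 else 0]
def sil(p,P,q):
    h=cv2.convexHull(np.float32([proj(p,X) for X in place(P,q)]))
    m=np.zeros((480,640),np.uint8);cv2.fillConvexPoly(m,np.int32(np.round(h*16)),255,cv2.LINE_AA,4);return m/255.
def fit(views,name,q0,z=0):
    # views: list of (picture,mask)
    yaw=name in("mailer","timer")
    def f(v):
        q=[v[0],v[1],v[2] if yaw else 0,z];e=0
        for p,m in views:
            s=sil(p,S[name],q);e+=np.abs(s-m).sum()/m.sum()
        return e
    b=np.array(q0[:3] if yaw else q0[:2],float)
    sim=[b]+[b+d for d in np.diag([.008,.008,.15][:len(b)])]
    r=minimize(f,b,method="Nelder-Mead",options=dict(initial_simplex=sim,xatol=1e-4,fatol=1e-4,maxiter=120));return r.x,r.fun
def near(p,name,xy,z,tol=35):
    t=proj(p,[*xy,z]);c=[(np.hypot(*(np.array(r["pixel"])-t)),r) for r in regions_of(p,name)]
    c=[x for x in c if x[0]<tol and .3<x[1]["pixels"].sum()/max(1,sil(p,S[name],[*xy,0]).sum())<2]
    return min(c,key=lambda x:x[0])[1]["pixels"].astype(float) if c else None
def trayfit(ps,parts,q0):
    W,H=.063,.0855;L=[((-W,-H),(W,-H)),((W,-H),(W,H)),((W,H),(-W,H)),((-W,H),(-W,-H))]+parts
    P=np.vstack([np.linspace([*a,.02],[*b,.02],40) for a,b in L])
    ims=[cv2.GaussianBlur(cv2.cvtColor(p["pixels"],cv2.COLOR_BGR2GRAY),(0,0),.8).astype(np.float32) for p in ps]
    def f(v):
        e=0
        for p,im in zip(ps,ims):
            u=np.float32([proj(p,X) for X in place(P,v)]);e-=cv2.remap(im,u[:,:1],u[:,1:],cv2.INTER_LINEAR).mean()
        return e
    best=None
    for dx in(-.008,0,.008):
        for dy in(-.008,0,.008):
            b=np.array(q0)+[dx,dy,0];r=minimize(f,b,method="Nelder-Mead",options=dict(initial_simplex=[b]+[b+d for d in np.diag([.004,.004,.06])],maxiter=100))
            if best is None or r.fun<best.fun:best=r
    return best.x,best.fun,P
E
python3 - <<'E'
from fit import *
ps=[capture("top"),capture("scene")]
for n,q,z in [("jar_1",(.542,.062,0),.04),("jar_1",(.446,.048,0),.04),("dish",(.536,-.058,0),.01),("vial",(.643,-.113,0),.04),("mailer",(.649,.234,.5),.015),("beaker",(.438,-.055,0),.03),("oil_bottle",(.646,.009,0),.03)]:
    v=[(p,near(p,n,q[:2],z)) for p in ps];v=[(p,m) for p,m in v if m is not None]
    if not v: print(n,"none");continue
    for w in ([v]+([[x] for x in v] if len(v)>1 else [])):
        x,e=fit(w,n,q);print(n,len(w),x.round(4),np.degrees(x[2:]),round(e,2))
vis=ps[0]["pixels"].copy();big=cv2.resize(vis,None,fx=4,fy=4,interpolation=cv2.INTER_CUBIC)
two=[((-.063,.0135),(.063,.0135))];three=[((-.063,.0075),(.063,.0075)),((.012,.0075),(.012,.0855))]
for n,pt,px,y in [("two",two,(256,286),-.17),("three",three,(463,288),.04)]:
    c=at(ps[0],px,.02);x,e,P=trayfit(ps,pt,[c[0],c[1],y]);print(n,x.round(4),np.degrees(x[2]),e,[trayfit([p],pt,x)[0].round(4) for p in ps])
    for X in place(P,x): cv2.circle(big,tuple(int(a) for a in (proj(ps[0],X)+.5)*4),1,(0,0,255),-1)
cv2.imwrite("pics/tr.png",np.hstack([big[960:1320,820:1220],big[980:1340,1660:2060]]))
E
```

```text
jar_1 2 [0.5419 0.0624] [] 0.31
jar_1 1 [0.542  0.0625] [] 0.16
jar_1 1 [0.5407 0.0616] [] 0.15
jar_1 2 [0.4487 0.0501] [] 0.36
jar_1 1 [0.4508 0.0503] [] 0.24
jar_1 1 [0.4486 0.0501] [] 0.11
dish 2 [ 0.5407 -0.06  ] [] 0.38
dish 1 [ 0.541  -0.0602] [] 0.15
dish 1 [ 0.538  -0.0614] [] 0.22
vial 2 [ 0.6454 -0.1162] [] 0.43
vial 1 [ 0.6474 -0.117 ] [] 0.25
vial 1 [ 0.644  -0.1162] [] 0.17
mailer 1 [0.6499 0.2366 0.5363] [30.73049962] 0.09
beaker 2 [ 0.448  -0.0488] [] 0.47
beaker 1 [ 0.4488 -0.05  ] [] 0.23
beaker 1 [ 0.4452 -0.0499] [] 0.23
oil_bottle 2 [0.6489 0.0033] [] 0.79
oil_bottle 1 [0.6498 0.0065] [] 0.55
oil_bottle 1 [0.6471 0.001 ] [] 0.2
two [ 0.4841  0.2365 -0.2086] -11.952160708093897 -284.9634094238281 [array([ 0.4847,  0.2363, -0.206 ]), array([ 0.4827,  0.2367, -0.2081])]
three [ 0.4717 -0.2432  0.0458] 2.6225363783019207 -270.78985595703125 [array([ 0.4725, -0.2432,  0.0465]), array([ 0.4687, -0.2437,  0.0474])]
```

View pics/tr.png

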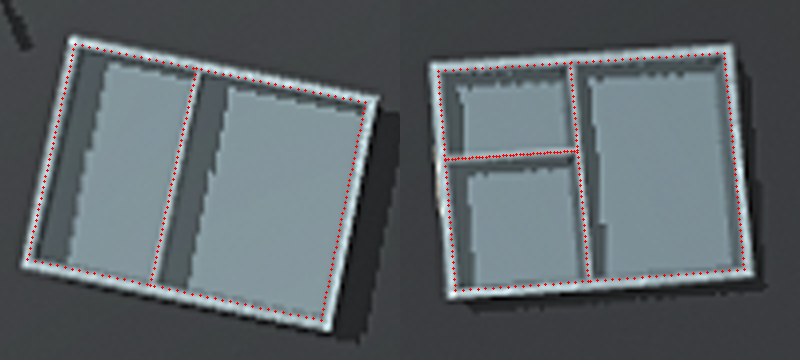

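The tray fits line up with the rims in both views: tray_two on the left of the crop, tray_three on the right. I'll start with the dish, at about (.5405, -.060), using yaw -70 to keep clear of the beaker and vial.

```bash
cat > go.py <<'E'
# usage: go.py x y z(m) yaw : turn needed, then shift in tool axes after the turn (cm)
import sys,numpy as np
from plant import get_state
x,y,z,yaw=map(float,sys.argv[1:5]);s=get_state()
d=np.array([x,y,z])-s["tcp_pos"];a=np.radians(yaw)
t=(s["eef_rot"][2]-yaw+180)%360-180
print("t",round(s["time_s"],1),"turn",round(t,2),"shift cm",np.round([100*(d[0]*np.cos(a)+d[1]*np.sin(a)),100*(d[0]*np.sin(a)-d[1]*np.cos(a)),-100*d[2]],2))
E
echo
```

Call:
{"name": "jog_arm", "arguments": {
  "moves": [
    [[0, 0, 0], 9.27, 7.6],
    [[0, 0, 0], 9.27, 7.6],
    [[0, 0, 0], 9.27, 7.6],
    [[0, 0, 0], 9.27, 7.6],
    [[0, 0, 0], 9.27, 7.6],
    [[6.1, -0.2, 0], 0, 7.6],
    [[6.1, -0.2, 0], 0, 7.6],
    [[6.1, -0.2, 0], 0, 7.6],
    [[6.1, -0.2, 0], 0, 7.6],
    [[6.1, -0.2, 0], 0, 7.6],
    [[6.1, -0.2, 0], 0, 7.6],
    [[6.1, -0.2, 0], 0, 7.6]
  ],
  "newtons": 15
}}

```text
time_s: 3.3
tcp_pos: [0.4304, 0.22, 0.227]
eef_rot: [-179.9, 0.0, -70.0]
contact_force: [1.3, 0.4, -0.9]
gripper_width: 0.0762
gripper_force: 0.0
```

```bash
python3 go.py .5405 -.060 .15 -70
```

```text
t 3.3 turn 0.03 shift cm [30.08 -0.77  7.7 ]
```

Call:
{"name": "jog_arm", "arguments": {
  "moves": [
    [[6, -0.15, 0], 0, 7.6],
    [[6, -0.15, 0], 0, 7.6],
    [[6, -0.15, 0], 0, 7.6],
    [[6, -0.15, 1.7], 0, 7.6],
    [[6.08, -0.17, 6], 0, 7.6],
    [[0, 0, 0], 0, 7.6]
  ]
}}

```text
time_s: 4.05
tcp_pos: [0.5323, -0.046, 0.1621]
eef_rot: [179.6, 0.1, -70.3]
contact_force: [-1.1, -0.0, 0.2]
gripper_width: 0.0758
gripper_force: 0.0
```

```bash
python3 go.py .5405 -.060 .003 -70
```

```text
t 4.0 turn -0.26 shift cm [ 1.6  -0.29 15.91]
```

Call:
{"name": "jog_arm", "arguments": {
  "moves": [
    [[1.5, -0.3, 5], 0, 7.6],
    [[0, 0, 4], 0, 7.6],
    [[0, 0, 3], 0, 7.6],
    [[0, 0, 0], 0, 7.6],
    [[0, 0, 0], 0, 7.6]
  ]
}}

```text
time_s: 4.68
tcp_pos: [0.5432, -0.0555, 0.0473]
eef_rot: [-179.9, -0.0, -69.9]
contact_force: [0.9, 0.4, 0.3]
gripper_width: 0.0761
gripper_force: 0.0
```

```bash
python3 go.py .5405 -.060 .003 -70
```

```text
t 4.7 turn 0.06 shift cm [0.33 0.41 4.43]
```

Call:
{"name": "jog_arm", "arguments": {
  "moves": [
    [[0.3, 0.4, 0.5], 0, 7.6],
    [[0, 0, 2], 0, 7.6],
    [[0, 0, 1.2], 0, 7.6],
    [[0, 0, 0.6], 0, 7.6],
    [[0, 0, 0], 0, 7.6]
  ]
}}

```text
time_s: 5.3
tcp_pos: [0.5392, -0.0604, 0.0026]
eef_rot: [180.0, -0.0, -70.0]
contact_force: [0.6, -0.6, 0.6]
gripper_width: 0.0757
gripper_force: 0.0
```

```bash
python3 go.py .5405 -.060 .003 -70; python3 - <<'E'
from h import *
p=capture("scene");c=proj(p,[.54,-.06,.03]).astype(int);im=cv2.resize(p["pixels"][c[1]-65:c[1]+65,c[0]-80:c[0]+80],None,fx=4,fy=4,interpolation=cv2.INTER_CUBIC);cv2.imwrite("pics/d1.png",im)
E
```

```text
t 5.3 turn 0.0 shift cm [ 0.01 -0.13 -0.04]
```

View pics/d1.png

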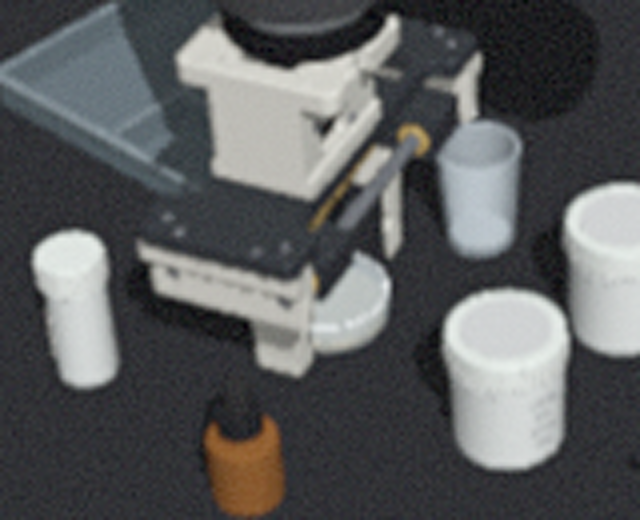

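The fingers straddle the dish cleanly and everything nearby is clear, so I'll grip and lift.

Call:
{"name": "jog_arm", "arguments": {
  "moves": [
    [[0, 0, 0], 0, 5.5],
    [[0, 0, 0], 0, 5.5],
    [[0, 0, 0], 0, 5.5],
    [[0, 0, 0], 0, 5.5],
    [[0, 0, -2], 0, 5.5],
    [[0, 0, -5], 0, 5.5],
    [[0, 0, -5], 0, 5.5],
    [[0, 0, 0], 0, 5.5]
  ],
  "newtons": 15
}}

```text
time_s: 6.35
tcp_pos: [0.5419, -0.06, 0.1268]
eef_rot: [-179.6, -0.1, -70.0]
contact_force: [0.4, -0.0, -1.1]
gripper_width: 0.0599
gripper_force: 15.0
```

```bash
python3 go.py .4733 -.2823 .10 -87.4
```

```text
t 6.3 turn 17.43 shift cm [21.9   7.86  2.68]
```

Call:
{"name": "jog_arm", "arguments": {
  "moves": [
    [[0, 0, 0], 8.7, 5.5],
    [[0, 0, 0], 8.7, 5.5],
    [[5, 1.9, 0], 0, 5.5],
    [[5.5, 2, 0], 0, 5.5],
    [[5.5, 2, 0], 0, 5.5],
    [[5.9, 2, 0], 0, 5.5],
    [[0, 0, 4], 0, 5.5],
    [[0, 0, 2], 0, 5.5],
    [[0, 0, 0], 0, 5.5],
    [[0, 0, 0], 0, 5.5]
  ]
}}

```text
time_s: 7.6
tcp_pos: [0.4707, -0.2826, 0.063]
eef_rot: [-180.0, -0.0, -87.4]
contact_force: [0.9, 0.1, -0.2]
gripper_width: 0.0595
gripper_force: 15.0
```

```bash
python3 go.py .4733 -.2823 .0065 -87.4
```

```text
t 7.6 turn 0.03 shift cm [-0.02 -0.26  5.65]
```

Call:
{"name": "jog_arm", "arguments": {
  "moves": [
    [[0, -0.2, 0], 0, 5.5],
    [[0, 0, 2.5], 0, 5.5],
    [[0, 0, 2], 0, 5.5],
    [[0, 0, 1], 0, 5.5],
    [[0, 0, 0], 0, 5.5],
    [[0, 0, 0], 0, 5.5]
  ]
}}

```text
time_s: 8.35
tcp_pos: [0.473, -0.2827, 0.0085]
eef_rot: [-179.9, -0.0, -87.4]
contact_force: [-0.2, 0.7, 0.6]
gripper_width: 0.0596
gripper_force: 15.0
```

```bash
python3 go.py .4733 -.2823 .0065 -87.4
```

```text
t 8.3 turn 0.02 shift cm [-0.04 -0.03  0.2 ]
```

Call:
{"name": "jog_arm", "arguments": {
  "moves": [
    [[0, 0, 0.15], 0, 5.5],
    [[0, 0, 0], 0, 7],
    [[0, 0, 0], 0, 7],
    [[0, 0, 0], 0, 7],
    [[0, 0, -3], 0, 7],
    [[0, 0, -6], 0, 7],
    [[0, 0, -5], 0, 7],
    [[0, 0, 0], -10.6, 7],
    [[0, 0, 0], -10.6, 7],
    [[0, 0, 0], -10.6, 7],
    [[0, 0, 0], -10.6, 7],
    [[0, 0, 0], 0, 7]
  ]
}}

```text
time_s: 9.85
tcp_pos: [0.4722, -0.2825, 0.1462]
eef_rot: [180.0, 0.0, -45.1]
contact_force: [0.6, 0.7, 0.1]
gripper_width: 0.0695
gripper_force: 0.0
```

```bash
python3 go.py .5412 .0622 .13 -45
```

```text
t 9.8 turn -0.07 shift cm [-19.5  -29.25   1.62]
```

Call:
{"name": "jog_arm", "arguments": {
  "moves": [
    [[-3.2, -4.9, 0], 0, 6.8],
    [[-3.3, -4.9, 0], 0, 6.8],
    [[-3.25, -4.85, 0], 0, 6.8],
    [[-3.25, -4.85, 0], 0, 6.8],
    [[-3.25, -4.85, 0], 0, 6.8],
    [[-3.25, -4.9, 0], 0, 6.8],
    [[0, 0, 3], 0, 6.8],
    [[0, 0, 3], 0, 6.8],
    [[0, 0, 0], 0, 6.8],
    [[0, 0, 0], 0, 6.8]
  ]
}}

```text
time_s: 11.1
tcp_pos: [0.5419, 0.0622, 0.0871]
eef_rot: [-180.0, -0.0, -45.1]
contact_force: [1.4, 0.5, 0.9]
gripper_width: 0.0679
gripper_force: 0.0
```

```bash
python3 go.py .5412 .0622 .036 -45
```

```text
t 11.1 turn -0.11 shift cm [-0.05  0.05  5.11]
```

Call:
{"name": "jog_arm", "arguments": {
  "moves": [
    [[0, 0, 2.5], 0, 6.8],
    [[0, 0, 2], 0, 6.8],
    [[0, 0, 0.6], 0, 6.8],
    [[0, 0, 0], 0, 6.8],
    [[0, 0, 0], 0, 4.5],
    [[0, 0, 0], 0, 4.5],
    [[0, 0, 0], 0, 4.5],
    [[0, 0, 0], 0, 4.5],
    [[0, 0, -3], 0, 4.5],
    [[0, 0, -5], 0, 4.5],
    [[0, 0, 0], 0, 4.5],
    [[0, 0, 0], 0, 4.5]
  ],
  "newtons": 20
}}

```text
time_s: 12.6
tcp_pos: [0.5407, 0.0621, 0.1149]
eef_rot: [180.0, 0.0, -45.0]
contact_force: [-0.5, -0.3, -0.3]
gripper_width: 0.0531
gripper_force: 20.0
```

```bash
python3 go.py .4439 -.198 .11 -45; python3 - <<'E'
from h import *
p=capture("scene");cv2.imwrite("pics/j1.png",cv2.resize(p["pixels"][80:300,140:440],None,fx=2.6,fy=2.6,interpolation=cv2.INTER_CUBIC))
E
```

```text
t 12.6 turn -0.03 shift cm [11.55 25.24  0.49]
```

View pics/j1.png

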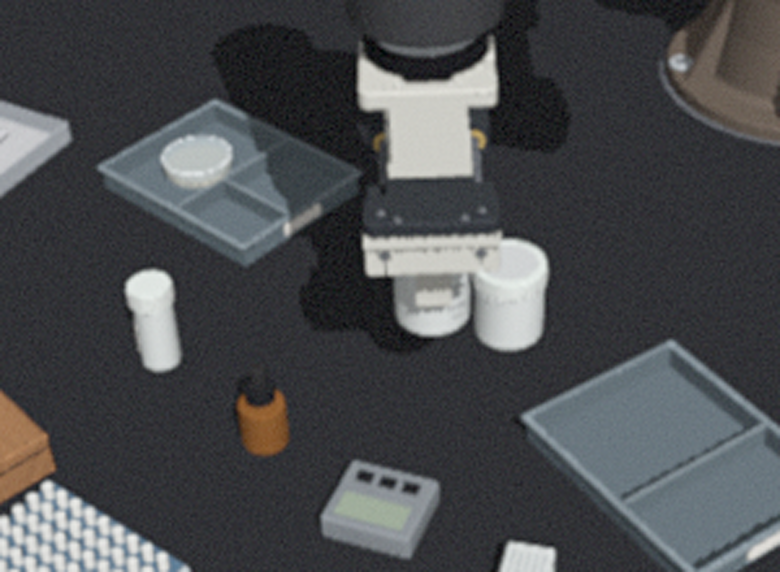

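The dish lies flat in the large cell and the jar is held up, so I'll carry the jar to the medium cell.

Call:
{"name": "jog_arm", "arguments": {
  "moves": [
    [[2.5, 5.5, 0], 0, 4.5],
    [[2.55, 5.54, 0], 0, 4.5],
    [[2.5, 5.4, 0], 0, 4.5],
    [[2.5, 5.4, 0], 0, 4.5],
    [[1.5, 3.4, 0], 0, 4.5],
    [[0, 0, 2], 0, 4.5],
    [[0, 0, 1], 0, 4.5],
    [[0, 0, 0], 0, 4.5],
    [[0, 0, 0], 0, 4.5]
  ]
}}

```text
time_s: 13.78
tcp_pos: [0.4448, -0.1976, 0.0853]
eef_rot: [180.0, 0.0, -44.9]
contact_force: [0.1, 0.3, -0.8]
gripper_width: 0.0531
gripper_force: 20.0
```

```bash
python3 go.py .4439 -.198 .0395 -45
```

```text
t 13.8 turn 0.06 shift cm [-0.04  0.1   4.58]
```

Call:
{"name": "jog_arm", "arguments": {
  "moves": [
    [[0, 0.1, 1.5], 0, 4.5],
    [[0, 0, 1.5], 0, 4.5],
    [[0, 0, 1], 0, 4.5],
    [[0, 0, 0.4], 0, 4.5],
    [[0, 0, 0], 0, 4.5],
    [[0, 0, 0], 0, 4.5]
  ]
}}

```text
time_s: 14.52
tcp_pos: [0.4441, -0.1987, 0.0416]
eef_rot: [-180.0, -0.0, -45.0]
contact_force: [0.3, 0.3, -0.7]
gripper_width: 0.0531
gripper_force: 20.0
```

```bash
python3 go.py .4439 -.198 .0395 -45;python3 go.py .4439 -.198 .15 0
```

```text
t 14.5 turn 0.01 shift cm [-0.07 -0.03  0.21]
t 14.5 turn -44.99 shift cm [ -0.02  -0.07 -10.84]
```

Call:
{"name": "jog_arm", "arguments": {
  "moves": [
    [[0, 0, 0.2], 0, 4.5],
    [[0, 0, 0], 0, 4.5],
    [[0, 0, 0], 0, 6.8],
    [[0, 0, 0], 0, 6.8],
    [[0, 0, 0], 0, 6.8],
    [[0, 0, -3], 0, 6.8],
    [[0, 0, -5], 0, 6.8],
    [[0, 0, -3], 0, 5],
    [[0, 0, 0], 0, 5]
  ]
}}

```text
time_s: 15.65
tcp_pos: [0.4454, -0.1989, 0.1518]
eef_rot: [-179.8, -0.2, -45.0]
contact_force: [0.2, -0.1, -0.0]
gripper_width: 0.0535
gripper_force: 0.0
```

```bash
python3 go.py .6455 -.1165 .12 -45
```

```text
t 15.7 turn 0.02 shift cm [  8.32 -19.98   3.18]
```

Call:
{"name": "jog_arm", "arguments": {
  "moves": [
    [[2.1, -5, 0], 0, 5],
    [[2.1, -5, 0], 0, 5],
    [[2.1, -5, 0], 0, 5],
    [[2.0, -5, 0], 0, 5],
    [[0, 0, 3], 0, 5],
    [[0, 0, 0], 0, 5],
    [[0, 0, 0], 0, 5]
  ]
}}

```text
time_s: 16.52
tcp_pos: [0.6435, -0.1163, 0.1194]
eef_rot: [180.0, 0.0, -45.0]
contact_force: [0.8, 0.1, -0.3]
gripper_width: 0.0501
gripper_force: 0.0
```

```bash
python3 go.py .6455 -.1165 .043 -45; python3 - <<'E'
from h import *
p=capture("scene");cv2.imwrite("pics/v1.png",cv2.resize(p["pixels"][80:300,140:440],None,fx=2.6,fy=2.6,interpolation=cv2.INTER_CUBIC))
E
```

```text
t 16.5 turn -0.01 shift cm [ 0.15 -0.13  7.64]
```

View pics/v1.png

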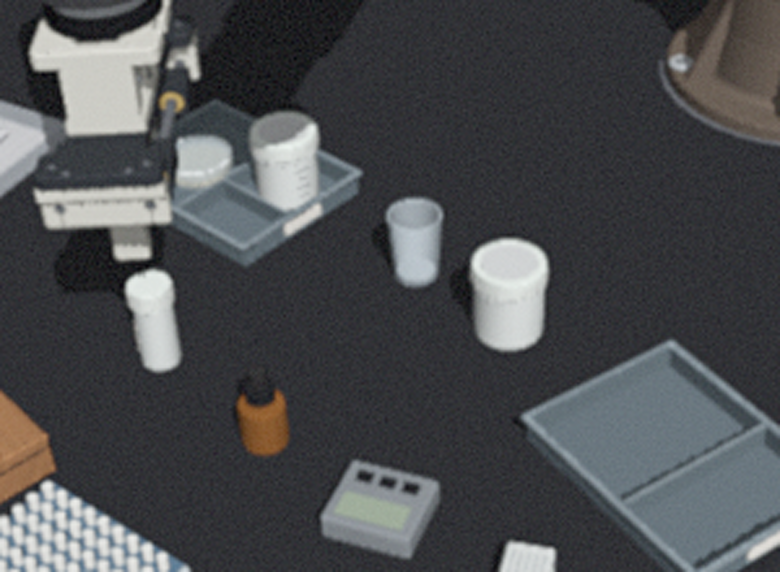

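The jar stands upright in the medium cell, and the gripper is above the vial.

Call:
{"name": "jog_arm", "arguments": {
  "moves": [
    [[0.1, -0.1, 3], 0, 5],
    [[0, 0, 3], 0, 5],
    [[0, 0, 1.6], 0, 5],
    [[0, 0, 0], 0, 5],
    [[0, 0, 0], 0, 5],
    [[0, 0, 0], 0, 2.5],
    [[0, 0, 0], 0, 2.5],
    [[0, 0, 0], 0, 2.5],
    [[0, 0, 0], 0, 2.5],
    [[0, 0, 0], 0, 2.5]
  ],
  "newtons": 15
}}

```text
time_s: 17.82
tcp_pos: [0.6456, -0.116, 0.0437]
eef_rot: [-180.0, -0.0, -45.0]
contact_force: [-1.5, 0.7, 5.2]
gripper_width: 0.0304
gripper_force: 15.0
```

```bash
python3 go.py .6455 -.1165 .043 -45; python3 - <<'E'
from h import *
p=capture("scene");c=proj(p,[.645,-.116,.05]).astype(int);cv2.imwrite("pics/v2.png",cv2.resize(p["pixels"][c[1]-50:c[1]+50,c[0]-60:c[0]+60],None,fx=4,fy=4,interpolation=cv2.INTER_CUBIC))
E
```

```text
t 17.8 turn 0.01 shift cm [0.02 0.04 0.07]
```

View pics/v2.png

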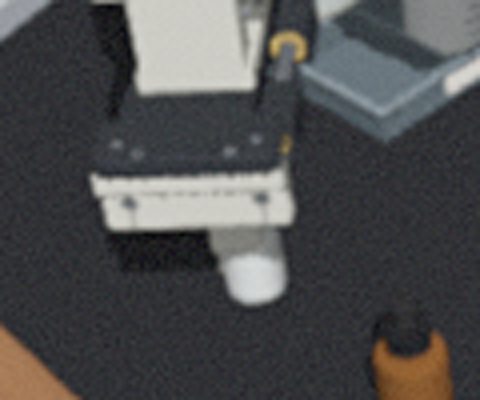

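Call:
{"name": "jog_arm", "arguments": {
  "moves": [
    [[0, 0, -3], 0, 2.5],
    [[0, 0, -5], 0, 2.5],
    [[0, 0, 0], -10, 2.5],
    [[0, 0, 0], -10, 2.5],
    [[0, 0, 0], -10, 2.5],
    [[0, 0, 0], -10, 2.5],
    [[0, 0, 0], -5, 2.5],
    [[0, 0, 0], 0, 2.5]
  ]
}}

```text
time_s: 18.88
tcp_pos: [0.6449, -0.1159, 0.1226]
eef_rot: [-180.0, 0.1, -0.0]
contact_force: [-0.4, 0.1, -0.3]
gripper_width: 0.0305
gripper_force: 15.0
```

```bash
python3 go.py .5068 -.1951 .12 0
```

```text
t 18.9 turn -0.05 shift cm [-13.81   7.92   0.26]
```

Call:
{"name": "jog_arm", "arguments": {
  "moves": [
    [[-4.6, 2.6, 0], 0, 2.5],
    [[-4.6, 2.7, 0], 0, 2.5],
    [[-4.6, 2.6, 0], 0, 2.5],
    [[0, 0, 2], 0, 2.5],
    [[0, 0, 1], 0, 2.5],
    [[0, 0, 0], 0, 2.5],
    [[0, 0, 0], 0, 2.5]
  ]
}}

```text
time_s: 19.75
tcp_pos: [0.508, -0.1947, 0.0933]
eef_rot: [180.0, -0.0, 0.0]
contact_force: [-0.1, 0.0, 0.6]
gripper_width: 0.0305
gripper_force: 15.0
```

```bash
python3 go.py .5068 -.1951 .0467 0
```

```text
t 19.8 turn 0.01 shift cm [-0.12  0.04  4.66]
```

Call:
{"name": "jog_arm", "arguments": {
  "moves": [
    [[-0.1, 0, 1.5], 0, 2.5],
    [[0, 0, 1.5], 0, 2.5],
    [[0, 0, 1], 0, 2.5],
    [[0, 0, 0.5], 0, 2.5],
    [[0, 0, 0], 0, 2.5],
    [[0, 0, 0], 0, 2.5]
  ]
}}

```text
time_s: 20.5
tcp_pos: [0.5065, -0.195, 0.0485]
eef_rot: [180.0, -0.0, 0.0]
contact_force: [-0.4, 0.2, 0.3]
gripper_width: 0.0303
gripper_force: 15.0
```

```bash
python3 go.py .5068 -.1951 .0467 0; python3 - <<'E'
from h import *
p=capture("scene");c=proj(p,[.5,-.195,.05]).astype(int);cv2.imwrite("pics/v3.png",cv2.resize(p["pixels"][c[1]-60:c[1]+60,c[0]-75:c[0]+75],None,fx=4,fy=4,interpolation=cv2.INTER_CUBIC))
E
```

```text
t 20.5 turn 0.01 shift cm [0.03 0.01 0.18]
```

View pics/v3.png

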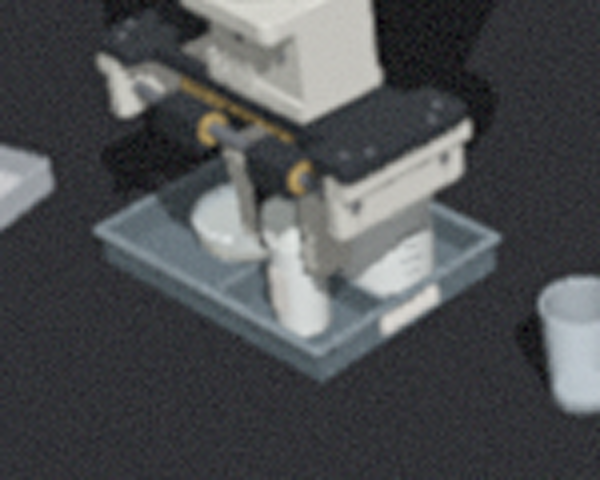

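Call:
{"name": "jog_arm", "arguments": {
  "moves": [
    [[0, 0, 0.15], 0, 2.5],
    [[0, 0, 0], 0, 2.5],
    [[0, 0, 0], 0, 4.6],
    [[0, 0, 0], 0, 4.6],
    [[0, 0, 0], 0, 4.6],
    [[0, 0, -3], 0, 4.6],
    [[0, 0, -5], 0, 4.6],
    [[0, 0, -4], 0, 4.6],
    [[0, 0, 0], -10.2, 4.6],
    [[0, 0, 0], -10.2, 4.6],
    [[0, 0, 0], -10.3, 4.6],
    [[0, 0, 0], 0, 4.6]
  ]
}}

```text
time_s: 22.05
tcp_pos: [0.5062, -0.195, 0.1667]
eef_rot: [180.0, -0.0, 30.6]
contact_force: [-0.6, 0.4, 0.0]
gripper_width: 0.046
gripper_force: 0.0
```

```bash
python3 go.py .65 .2366 .12 30.7; python3 - <<'E'
from fit import *
q=(.65,.2366,.536)
for n in("top","scene"):
    p=capture(n)
    rs=[r for r in regions_of(p,"mailer")]
    t=proj(p,[.65,.2366,.011]);b=min(rs,key=lambda r:np.hypot(*(np.array(r["pixel"])-t)))
    m=b["pixels"].astype(float);x,e=fit([(p,m)],"mailer",q);print(n,b["confidence"],m.sum(),x.round(4),np.degrees(x[2]),e)
    if n=="scene":cv2.imwrite("pics/v4.png",cv2.resize(p["pixels"][100:340,140:440],None,fx=2.5,fy=2.5,interpolation=cv2.INTER_CUBIC))
E
```

```text
t 22.1 turn -0.07 shift cm [ 34.4  -29.77   4.67]
top 0.57 490.0 [0.6523 0.2379 0.5163] 29.58350643355964 0.1255702280912365
scene 0.8 946.0 [0.6499 0.2371 0.5624] 32.22194042826279 0.17046801807403722
```

View pics/v4.png

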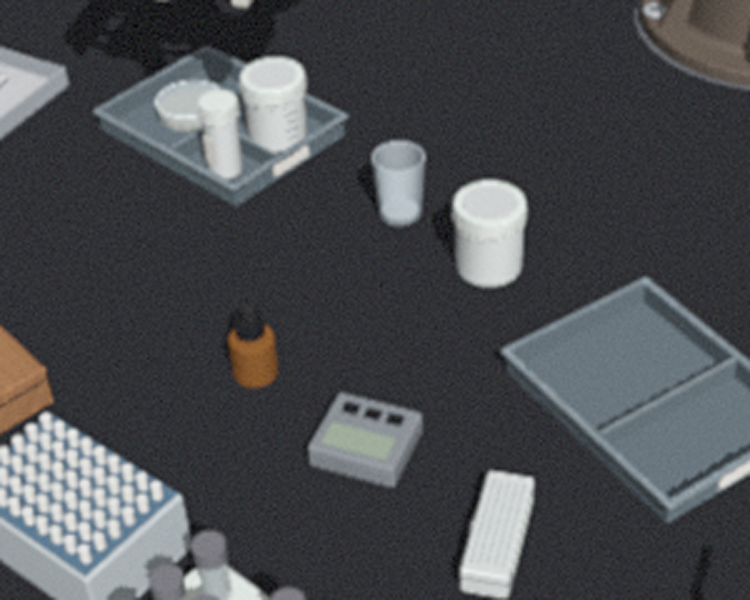

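The culture kit is complete: dish, jar and vial each sit in their own cell. Before going to the mailer I'll check clearance to the racks behind it.

```bash
python3 go.py .651 .2372 .13 30.7; python3 - <<'E'
from h import *
p=capture("top")
for px in [(291,153),(206,157),(311,155),(364,152)]: print(px,at(p,px,0).round(3),at(p,px,.06).round(3))
E
```

```text
t 22.2 turn -0.17 shift cm [ 34.51 -29.77   3.66]
(291, 153) [0.8   0.151 0.   ] [0.781 0.148 0.06 ]
(206, 157) [0.794 0.357 0.   ] [0.775 0.344 0.06 ]
(311, 155) [0.795 0.103 0.   ] [0.776 0.103 0.06 ]
(364, 152) [ 0.801 -0.025  0.   ] [ 0.782 -0.019  0.06 ]
```

Call:
{"name": "jog_arm", "arguments": {
  "moves": [
    [[4.3, -3.7, 0], 0, 4.6],
    [[4.3, -3.7, 0], 0, 4.6],
    [[4.3, -3.7, 0], 0, 4.6],
    [[4.3, -3.7, 0], 0, 4.6],
    [[4.3, -3.7, 0], 0, 4.6],
    [[4.3, -3.7, 0], 0, 4.6],
    [[4.3, -3.7, 0], 0, 4.6],
    [[4.4, -3.8, 0], 0, 4.6],
    [[0, 0, 4], 0, 4.6],
    [[0, 0, 3], 0, 4.6],
    [[0, 0, 0], 0, 4.6],
    [[0, 0, 0], 0, 4.6]
  ]
}}

```text
time_s: 23.8
tcp_pos: [0.6521, 0.2367, 0.098]
eef_rot: [180.0, -0.1, 30.7]
contact_force: [0.2, -0.6, 1.9]
gripper_width: 0.046
gripper_force: 0.0
```

```bash
python3 go.py .651 .2372 .005 30.8; python3 - <<'E'
from h import *
p=capture("scene");c=proj(p,[.65,.237,.05]).astype(int);cv2.imwrite("pics/m1.png",cv2.resize(p["pixels"][c[1]-60:c[1]+60,c[0]-75:c[0]+75],None,fx=4,fy=4,interpolation=cv2.INTER_CUBIC))
E
```

```text
t 23.8 turn -0.13 shift cm [-0.07 -0.1   9.3 ]
```

View pics/m1.png

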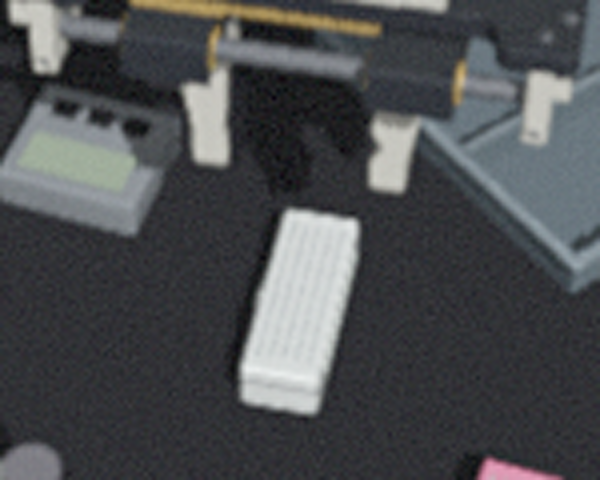

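The gripper is above the white mailer with the fingers across its width.

Call:
{"name": "jog_arm", "arguments": {
  "moves": [
    [[0, -0.1, 4], 0, 4.6],
    [[0, 0, 3], 0, 4.6],
    [[0, 0, 1.5], 0, 4.6],
    [[0, 0, 0.7], 0, 4.6],
    [[0, 0, 0], 0, 4.6],
    [[0, 0, 0], 0, 2.5],
    [[0, 0, 0], 0, 2.5],
    [[0, 0, 0], 0, 2.5],
    [[0, 0, 0], 0, 2.5],
    [[0, 0, 0], 0, 2.5]
  ],
  "newtons": 15
}}

```text
time_s: 25.1
tcp_pos: [0.6513, 0.2377, 0.0056]
eef_rot: [180.0, -0.1, 30.7]
contact_force: [-0.6, -0.0, 5.6]
gripper_width: 0.03
gripper_force: 15.0
```

```bash
python3 go.py .651 .2372 .005 30.8
```

```text
t 25.1 turn -0.08 shift cm [-0.05  0.03  0.06]
```

Call:
{"name": "jog_arm", "arguments": {
  "moves": [
    [[0, 0, -2], 0, 2.5],
    [[0, 0, -4], 0, 2.5],
    [[0, 0, -4], 0, 2.5],
    [[0, 0, 0], 9, 2.5],
    [[0, 0, 0], 9, 2.5],
    [[0, 0, 0], 9, 2.5],
    [[0, 0, 0], 9, 2.5],
    [[0, 0, 0], 6.7, 2.5],
    [[0, 0, 0], 0, 2.5]
  ]
}}

```text
time_s: 26.22
tcp_pos: [0.6509, 0.2375, 0.1056]
eef_rot: [-180.0, -0.0, -12.0]
contact_force: [-0.1, -0.9, -0.6]
gripper_width: 0.0299
gripper_force: 15.0
```

```bash
python3 go.py .4765 .2013 .1 -12
```

```text
t 26.2 turn 0.05 shift cm [-16.3    7.16   0.56]
```

Call:
{"name": "jog_arm", "arguments": {
  "moves": [
    [[-5.4, 2.4, 0], 0, 2.5],
    [[-5.4, 2.4, 0], 0, 2.5],
    [[-5.4, 2.4, 0], 0, 2.5],
    [[0, 0, 3], 0, 2.5],
    [[0, 0, 1.5], 0, 2.5],
    [[0, 0, 0], 0, 2.5],
    [[0, 0, 0], 0, 2.5]
  ]
}}

```text
time_s: 27.1
tcp_pos: [0.4782, 0.201, 0.0599]
eef_rot: [180.0, -0.0, -12.0]
contact_force: [-0.7, 0.9, 0.6]
gripper_width: 0.0298
gripper_force: 15.0
```

```bash
python3 go.py .4765 .2013 .0085 -12; python3 - <<'E'
from h import *
p=capture("scene");c=proj(p,[.48,.21,.05]).astype(int);cv2.imwrite("pics/m2.png",cv2.resize(p["pixels"][c[1]-75:c[1]+75,c[0]-100:c[0]+100],None,fx=3.5,fy=3.5,interpolation=cv2.INTER_CUBIC))
E
```

```text
t 27.1 turn 0.02 shift cm [-0.17  0.    5.14]
```

View pics/m2.png

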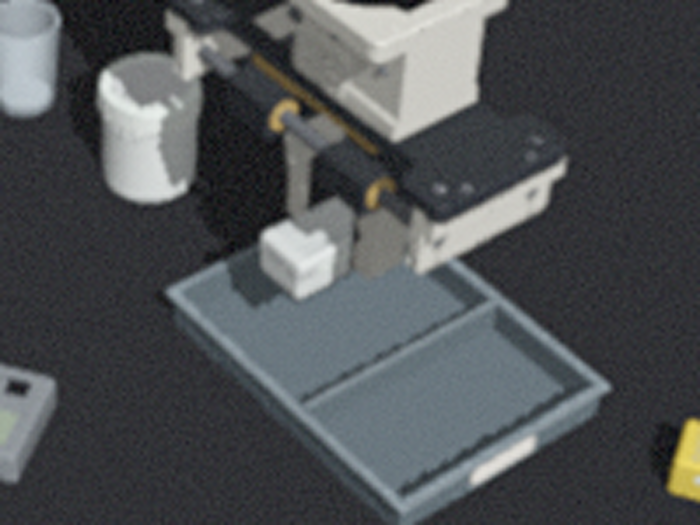

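Call:
{"name": "jog_arm", "arguments": {
  "moves": [
    [[-0.15, 0, 1.5], 0, 2.5],
    [[0, 0, 2], 0, 2.5],
    [[0, 0, 1.2], 0, 2.5],
    [[0, 0, 0.4], 0, 2.5],
    [[0, 0, 0], 0, 2.5],
    [[0, 0, 0], 0, 2.5]
  ]
}}

```text
time_s: 27.9
tcp_pos: [0.4761, 0.2012, 0.0088]
eef_rot: [-180.0, -0.0, -12.0]
contact_force: [-0.2, 0.2, -0.7]
gripper_width: 0.0297
gripper_force: 15.0
```

```bash
python3 go.py .4765 .2013 .0085 -12; python3 go.py .449 .0501 .13 -12
```

```text
t 27.9 turn 0.0 shift cm [ 0.04 -0.02  0.03]
t 27.9 turn 0.0 shift cm [  0.49  15.34 -12.12]
```

Call:
{"name": "jog_arm", "arguments": {
  "moves": [
    [[0, 0, 0], 0, 4.2],
    [[0, 0, 0], 0, 4.2],
    [[0, 0, 0], 0, 4.2],
    [[0, 0, -3], 0, 4.2],
    [[0, 0, -5], 0, 4.2],
    [[0, 0, -4], 0, 6.7],
    [[0.1, 3.8, 0], 0, 6.7],
    [[0.1, 3.8, 0], 0, 6.7],
    [[0.1, 3.8, 0], 0, 6.7],
    [[0.1, 3.9, 0], 0, 6.7],
    [[0, 0, 3], 0, 6.7],
    [[0, 0, 0], 0, 6.7]
  ]
}}

```text
time_s: 29.4
tcp_pos: [0.4466, 0.0494, 0.0975]
eef_rot: [179.9, 0.2, -12.1]
contact_force: [-0.1, 0.4, -0.5]
gripper_width: 0.067
gripper_force: 0.0
```

```bash
python3 go.py .449 .0501 .036 -12; python3 - <<'E'
from h import *
p=capture("scene");cv2.imwrite("pics/j2.png",cv2.resize(p["pixels"][120:330,240:500],None,fx=2.8,fy=2.8,interpolation=cv2.INTER_CUBIC))
E
```

```text
t 29.4 turn -0.07 shift cm [ 0.22 -0.12  6.15]
```

View pics/j2.png

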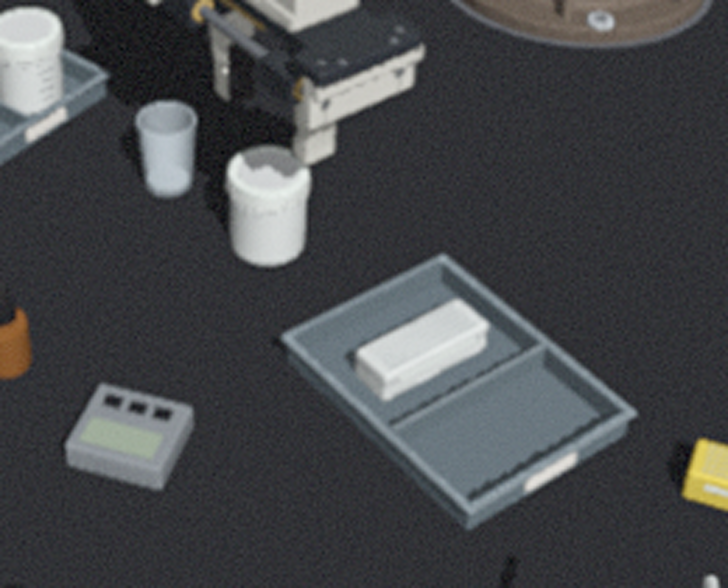

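The mailer lies flat in the wider cell. Next is the second jar.

Call:
{"name": "jog_arm", "arguments": {
  "moves": [
    [[0.1, 0, 2], 0, 6.7],
    [[0, 0, 2.5], 0, 6.7],
    [[0, 0, 1.2], 0, 6.7],
    [[0, 0, 0.3], 0, 6.7],
    [[0, 0, 0], 0, 6.7],
    [[0, 0, 0], 0, 4.5],
    [[0, 0, 0], 0, 4.5],
    [[0, 0, 0], 0, 4.5],
    [[0, 0, 0], 0, 4.5],
    [[0, 0, -3], 0, 4.5],
    [[0, 0, -5], 0, 4.5],
    [[0, 0, 0], 0, 4.5]
  ],
  "newtons": 20
}}

```text
time_s: 30.95
tcp_pos: [0.4512, 0.0514, 0.122]
eef_rot: [-179.7, -0.3, -12.0]
contact_force: [-0.7, 0.5, -1.3]
gripper_width: 0.0528
gripper_force: 20.0
```

```bash
python3 go.py .4943 .2849 .11 -12
```

```text
t 30.9 turn 0.03 shift cm [ -0.64 -23.74   1.2 ]
```

Call:
{"name": "jog_arm", "arguments": {
  "moves": [
    [[-0.1, -4.7, 0], 0, 4.5],
    [[-0.1, -4.8, 0], 0, 4.5],
    [[-0.1, -4.8, 0], 0, 4.5],
    [[-0.1, -4.7, 0], 0, 4.5],
    [[-0.1, -4.7, 0], 0, 4.5],
    [[0, 0, 2], 0, 4.5],
    [[0, 0, 1], 0, 4.5],
    [[0, 0, 0], 0, 4.5],
    [[0, 0, 0], 0, 4.5]
  ]
}}

```text
time_s: 32.08
tcp_pos: [0.4936, 0.2828, 0.0891]
eef_rot: [-180.0, -0.0, -12.0]
contact_force: [0.5, -0.1, -0.1]
gripper_width: 0.0528
gripper_force: 20.0
```

```bash
python3 go.py .4943 .2849 .0395 -12
```

```text
t 32.1 turn -0.03 shift cm [ 0.02 -0.22  4.96]
```

Call:
{"name": "jog_arm", "arguments": {
  "moves": [
    [[0, -0.2, 1.5], 0, 4.5],
    [[0, 0, 1.5], 0, 4.5],
    [[0, 0, 1], 0, 4.5],
    [[0, 0, 0.5], 0, 4.5],
    [[0, 0, 0], 0, 4.5],
    [[0, 0, 0.2], 0, 4.5],
    [[0, 0, 0], 0, 4.5]
  ]
}}

```text
time_s: 32.95
tcp_pos: [0.4941, 0.2854, 0.0423]
eef_rot: [-180.0, -0.0, -12.0]
contact_force: [-0.5, -0.5, 1.2]
gripper_width: 0.0534
gripper_force: 20.0
```

```bash
python3 go.py .4943 .2849 .0395 -12
```

```text
t 33.0 turn 0.01 shift cm [0.03 0.04 0.28]
```

Call:
{"name": "jog_arm", "arguments": {
  "moves": [
    [[0, 0, 0], 0, 6.7],
    [[0, 0, 0], 0, 6.7],
    [[0, 0, 0], 0, 6.7],
    [[0, 0, -3], 0, 6.7],
    [[0, 0, -5], 0, 6.7],
    [[0, 0, -5], 0, 6.7],
    [[0, 0, -4], 0, 6.7],
    [[0, -6, 0], 0, 6.7],
    [[0, -6, 0], 0, 6.7],
    [[0, -6, 0], 0, 6.7],
    [[0, 0, 0], 0, 6.7],
    [[0, 0, 0], 0, 6.7]
  ]
}}

```text
time_s: 34.45
tcp_pos: [0.5308, 0.461, 0.2107]
eef_rot: [179.9, 0.0, -12.0]
contact_force: [0.2, -0.6, 0.1]
gripper_width: 0.0669
gripper_force: 0.0
```

```bash
python3 - <<'E'
from h import *
p=capture("scene");cv2.imwrite("pics/end.png",p["pixels"][80:400,140:560].repeat(1,0));print(get_state()["time_s"],get_state()["tcp_pos"])
E
```

```text
34.5 [0.53098047 0.4605178  0.2114009 ]
```

View pics/end.png

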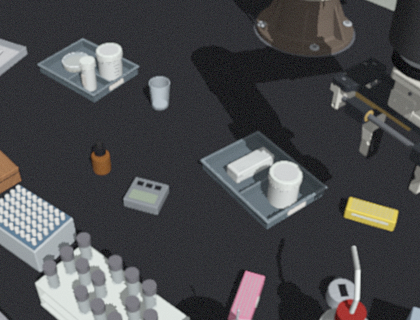

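All five items are in their compartments, with jar two upright at (285,185) in this crop. The timer, beaker and dropper bottle haven't moved.

```bash
python3 -c "
from plant import *
print(close_job())"
```

```text
the job is handed in; nothing more can be done
None
```

Both kits are made up in the order asked and the job is handed in: all five items sit in their compartments, and the timer, beaker and dropper bottle were left where they stood.

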